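Gauge the depth of a covered blind socket

TASK

Take the jar off the plinth and stand it upright on the flat sample board. Then take the depth gauge from its rack and lower its rod into the plinth's socket until it bottoms out, so that the rim pushes the sliding collar up and the collar marks the depth. Hang the gauge back in the rack's slot, upright, with the collar left at its mark; do not disturb the other things on the desk.

Things in the scene. Friction and masses are not known exactly. Their poses are not given: they have to be found in the camera images.
- cover_jar: small closed glass jar, round, 48 mm in diameter, 66 mm tall (straight body to 62 mm), about 0.13 kg; at the start it stands on top of the plinth over the socket. Origin: centre of its underside, z up.
- sample_board: flat rectangular board fixed to the desk, 150 (its x) x 100 (its y) x 12 mm. Origin: centre of its underside; its top is 12 mm above.
- plinth: square cast plinth fixed to the desk, 96 x 96 mm on a 116 x 116 x 10 mm foot, 95 mm tall, with a round vertical blind socket 27 mm in diameter in the centre of its flat top. Origin: centre of its underside, z up.
- socket_mouth (a point): centre of the socket's mouth, level with the plinth's top, 95 mm above the desk.
- socket_floor (a point): centre of the socket's flat, rigid floor, 55 to 75 mm below the mouth.
- socket_plug (a joint): height of the socket's floor above its lowest level: 0 is 75 mm deep, 0.02 is 55 mm deep. It differs from start to start and is held fast; it does not give under the gauge.
- gauge: depth gauge, about 0.18 kg: upright steel rod 12 mm in diameter, 125 mm long; above it a flange 32 mm in diameter, 6 mm thick, then a square wooden grip 26 x 26 mm (131 to 181 mm above the tip). Origin: the rod's lower tip; z points up the rod, x and y are square to the grip's faces. At the start it hangs in the rack by its flange, roughly square to the rack.
- gauge_tip (a point): lower tip of the gauge's rod.
- gauge_seat (a point): centre of the flange's underside on the gauge, 125 mm above the tip.
- collar (a joint): round collar 40 mm in diameter and 12 mm tall on the gauge's rod, too wide for the socket and for the rack's slot. The value is how far it has slid up the rod: its underside is 25 mm + value above the tip (0 to 0.075). It is tight: it takes about 2.5 N to slide it, and it stays where it is left. A small steel screw head stands 8 mm out of its side.
- rack: steel rack fixed to the desk: foot, upright 48 mm behind the origin (+x), level top plate 8 mm thick and 70 mm wide, its upper face 145 mm above the desk. An 18 mm wide slot runs along the rack's x, open at the front (-x, 35 mm before the origin), closed 10 mm behind it. The rod goes in and out through the front; the flange rests on the plate. Origin: below the seat, on the desk; z up.
- rack_seat (a point): point on the plate's upper face above the rack's origin, where the flange's underside is centred when the gauge hangs home.
- jar_aqua: bystander: closed jar, 54 mm in diameter, 74 mm tall, on the desk behind. Origin: centre of its underside.
- jar_red: bystander: closed jar, 48 mm in diameter, 59 mm tall, on the desk in front. Origin: centre of its underside.
- glue_brush: bystander: brush 177 mm long lying on the desk, 12 mm high. Origin: centre of its underside.
- marker: bystander: felt marker 132 mm long lying on the desk, 20 mm high. Origin: centre of its underside.
Not all that is in view belongs to the job. Of the things that look like the gauge, the middle-sized one is meant.

How it is judged:
By the outcome, as a careful person would: the job done as asked, in the order asked, and still so for the second after the job is handed in, with the robot touching nothing.
It also fails if it takes over 72 s, if anything falls off the work surface, if the arm or the gripper's body presses on something with over 40 N, if the wrist force passes 120 N, or if a joint passes its speed limit or range.

ROBOT

A 7-joint arm with a two-finger parallel gripper is mounted at the origin on the work surface; the furniture and walls round the work are solid. World frame = base frame: x ahead of the robot, y to its left, z up, the work surface at z = 0. Lengths are in mm, angles in rad, forces in N, time in s.
With the tool pointing down it reaches from about 400 to 850 mm from the base axis. Payload 10.4 kg.
Tool frame: the origin (TCP) lies midway between the tips of the shut fingers; the grasp point (between the pads) lies 19 mm behind it; z points along the fingers, y is the line along which they close (so a half turn about z gives the same grasp; the last joint's range is limited). The gripper opens to 85 mm and grips with 20 to 120 N. Pads are 22 mm wide; open, the fingers measure 114 mm over their backs; the gripper's body (76 mm by 85 mm) begins 54 mm behind the grasp point. The pads swing forward as they close: fully open they stand 13 mm farther back than shut.
Start: joints at [1.277, 0.332, -0.065, 1.46, 0.022, 1.35, -0.088], TCP at [167.21, -602.239, 231.338] pointing down, gripper open.
Joint ranges: [-2.6, 2.6], [-0.5, 2.12], [-1.47, 1.34], [0.16, 2.42], [-1.27, 4.41], [0.06, 2.06], [-2.6, 2.6]. Speed limits (rad/s): [2.22, 2.22, 2.79, 2.79, 3.14, 3.14, 3.14].

INTERFACE

Orientations are given as a unit quaternion [x, y, z, w].
In Python, from rig import telemetry, optics, finish_job gives the robot as it stands. The module is installed in compiled form; this text tells all that it offers.
- The arm moves only by the shell command python3 -m pendant 'ROWS' [OPENING] [FORCE]. ROWS is JSON, a list of rows, each a list of 6 numbers: the shift along the world's x, y, z in m, then the turn, a rotation vector about the world's x, y, z in units of 5 degrees (1.0 is 5 degrees). A call has 1 to 8 rows; each row shifts and turns the commanded pose from where the row before left it; what a row does not reach is not made up. A row lasts 1/12 s, in which the tool goes at most 41.7 mm and 7.16 degrees, less where a joint would pass 70% of its speed; a pose out of reach is approached as far as the arm can. A call is refused whole if a number of a shift passes 0.0417 or a number of a turn 1, either way. A call with a gripper value outside its range is refused whole. OPENING is the opening, from 0 (shut) to 1 (fully open), set as the call begins (- or left out, the last holds). The fingers move at their own pace and stop on an object; FORCE is the grip in N (left out, the last holds). Time passes only in rows, so rows that do not move let the fingers close. It gives the time, the measured TCP pose, the force, the opening and the grip force at its end, in the units of the state.
- telemetry.state(): the state, without advancing time (a new reading comes with each control period).
- optics.snapshot(name): name is "scene" or "side" or "wrist"; returns (picture, depth): 420x560x3 uint8, red, green, blue; 420x560 float32, mm along the optical axis (not along the pixel's ray), 0 where there is no reading.
- optics.camera_model(name): a dict with "intrinsics" (3x3 intrinsics, pixels), "k1" (the pictures are not rectified: a ray, as slopes to the right and down, at radius r is drawn at 1 + k1 r^2 times it, then the intrinsics apply), "origin" and "rotation" of the camera in the world. Camera axes: x right, y down, z forward; pixel columns grow to the right and rows downward; lengths in mm; the calibration is good to about 2 mm. A picture is of the moment at which its call begins: read the wrist's pose just before it. camera_model takes no time and is no camera call; for the wrist camera it gives the pose at the moment of the call.
- finish_job(): hands the job in; it is judged then, once.
The state is a dict: "time": time; "qpos": joint angles; "qvel": joint speeds; "effort": joint torques, N m; "tcp_pos": TCP position; "eef_rot": TCP orientation; "ft_force": force on the tool from outside, world axes, zero at the start; "ft_torque": the same for the moment, N m; "gripper_width": finger opening in mm; "finger_force": force on a finger pad.
Only numpy, scipy, OpenCV 4.12 (cv2) and the standard library are available. Lean on these libraries where they do the work, as an engineer would, in place of code of your own. Each camera call takes 0.05 s, during which the arm holds its last target. There are 200 camera calls.

## Working session

There is one attempt and no reset: what is moved stays moved. The work goes in short steps, Python scripts to look and compute and a shell command to move; the robot and the scene stay as the last step left them, time stands still between calls to the robot, and variables do not carry over. Pictures are saved under pics/ and viewed, at most 10 in all, crops included, and the job is handed in when it is done.

```bash
mkdir -p pics; cat > h.py <<'E'
import numpy as np, cv2, json
from rig import telemetry, optics
def snap(n,tag):
    m=optics.camera_model(n); p,d=optics.snapshot(n)
    cv2.imwrite(f'pics/{tag}.png',p[:,:,::-1]); np.savez(f'{tag}.npz',p=p,d=d,K=m['intrinsics'],k1=m['k1'],o=m['origin'],R=m['rotation'])
    return load(tag)
def load(tag):
    z=np.load(f'{tag}.npz'); K=z['K'];k1=float(z['k1']);p,d=z['p'],z['d']
    v,u=np.mgrid[:d.shape[0],:d.shape[1]].astype(float)
    pts=np.stack([u.ravel(),v.ravel()],1)[:,None]
    n=cv2.undistortPoints(pts,K,np.array([k1,0,0,0.])).reshape(*d.shape,2)
    c=np.dstack([n,np.ones(d.shape)])*d[...,None]
    W=c@z['R'].T+z['o'].reshape(3); W[d==0]=np.nan
    return p,d,W
def st():
    s=telemetry.state(); print({k:np.round(s[k],3).tolist() for k in('time','tcp_pos','eef_rot','ft_force','gripper_width','finger_force')})
E
python3 - <<'E'
from h import *
st()
for n in('scene','side','wrist'):
    snap(n,n+'0'); m=optics.camera_model(n); print(n,np.round(m['origin'],0),np.round(m['rotation'],2).tolist(),m['k1'])
E
```

```text
{'time': 0.0, 'tcp_pos': [167.091, -601.884, 230.528], 'eef_rot': [0.991, 0.135, -0.0, -0.001], 'ft_force': [-0.506, 0.34, 0.655], 'gripper_width': 85.258, 'finger_force': 0.0}Traceback (most recent call last):
  File "<stdin>", line 4, in <module>
  File "h.py", line 6, in snap
    return load(tag)
  File "h.py", line 13, in load
    W=c@z['R'].T+z['o'].reshape(3); W[d==0]=np.nan
      ~^~~~~~~~~
ValueError: matmul: Input operand 1 has a mismatch in its core dimension 0, with gufunc signature (n?,k),(k,m?)->(n?,m?) (size 4 is different from 3)
```

View pics/scene0.png

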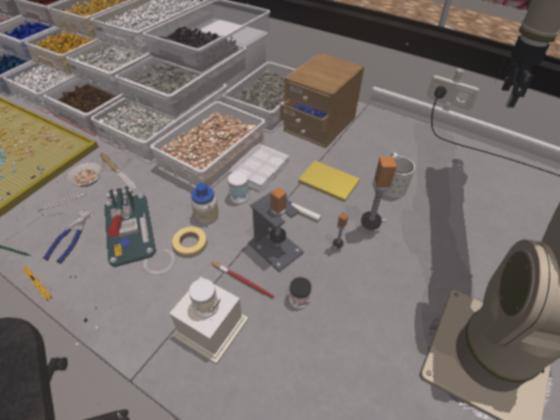

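The scene shows the plinth with its jar at (205,310), the rack with a gauge at (278,225), a small gauge at (340,230), a large gauge at (378,190), and a yellow board at (330,180). The small, middle and large gauges still have to be measured.

```bash
sed -i "s/z=np.load(f'{tag}.npz'); /z=np.load(f'{tag}.npz'); Rm=Rotation.from_quat(z['R']).as_matrix(); /; s/z\['R'\].T/Rm.T/; 1a from scipy.spatial.transform import Rotation" h.py
python3 - <<'E'
from h import *
st()
for n in('scene','side','wrist'):
    p,d,W=snap(n,n+'0'); m=optics.camera_model(n); print(n,np.round(m['origin'],0),np.round(m['rotation'],2).tolist(),m['k1'])
    if n=='scene':
        for nm,(u,v) in dict(jar=(203,287),plinth=(215,300),rackgrip=(279,195),small=(343,217),big=(386,165),yellow=(330,180),pcb=(130,230),red=(300,287),aqua=(203,190),rackpl=(262,215)).items(): print(nm,np.round(W[v,u]))
E
```

```text
{'time': 0.05, 'tcp_pos': [167.058, -601.878, 230.523], 'eef_rot': [0.991, 0.135, -0.0, -0.001], 'ft_force': [0.714, 0.396, 0.405], 'gripper_width': 85.362, 'finger_force': 0.0}
scene [224. 479. 754.] [-0.26, 0.89, -0.35, 0.09] -0.07474720330706429
jar [523. 244. 161.]
plinth [499. 244. 137.]
rackgrip [510.   8. 203.]
small [394. -80. 122.]
big [ 351. -166.  233.]
yellow [ 519. -290.    8.]
pcb [848. 164.  29.]
red [403.  93.  58.]
aqua [724.  12. 108.]
rackpl [540.  29. 143.]
side [288. 749. 672.] [-0.13, 0.87, -0.46, 0.08] 0.018260916094714804
wrist [ 243. -581.  374.] [0.79, -0.6, -0.09, 0.12] -0.07811652034957585
```

View pics/side0.png

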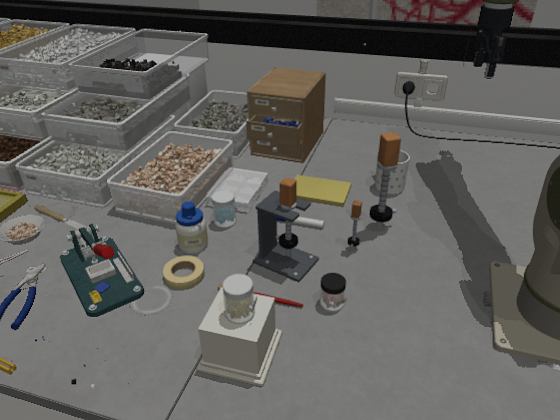

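The side view shows the rack gauge with grip at (288,192) and collar at (288,240), the small one at (355,222), the big one at (387,170), the yellow board at (320,190), the plinth jar at (238,298), the marker at (303,222), the brush at (262,297) and jar_red at (333,292).

```bash
python3 - <<'E'
from h import *
for n in('scene','side'):
    p,d,W=load(n+'0'); hsv=cv2.cvtColor(p,cv2.COLOR_RGB2HSV)
    ok=np.isfinite(W[...,2])
    def reg(x0,x1,y0,y1,z0,z1): return ok&(W[...,0]>x0)&(W[...,0]<x1)&(W[...,1]>y0)&(W[...,1]<y1)&(W[...,2]>z0)&(W[...,2]<z1)
    def rect(m,nm):
        P=W[m]; r=cv2.minAreaRect(P[:,:2].astype(np.float32)); print(n,nm,m.sum(),np.round(r[0],1),np.round(r[1],1),round(r[2],1),'z',np.round(np.percentile(P[:,2],[5,50,95]),1))
    print(n,'desk z',np.nanmedian(W[reg(380,480,150,200,-20,20)][:,2]))
    rect((hsv[...,0]>22)&(hsv[...,0]<34)&(hsv[...,1]>130)&reg(400,650,-400,-150,-10,30),'board')
    rect(reg(420,620,130,330,92,98),'plinthtop')
    rect(reg(420,620,130,330,5,14),'foot')
    rect(reg(430,620,130,330,159,169),'jartop')
    rect(reg(400,600,-80,100,141,147.5),'rackplate')
    og=(hsv[...,0]<16)&(hsv[...,1]>120)
    rect(og&reg(400,600,-80,100,155,210),'grip'); rect(og&reg(400,600,-80,100,198,206),'griptop')
    rect(og&reg(360,440,-120,-50,60,140),'smallgrip');rect(og&reg(300,440,-250,-120,100,300),'biggrip')
    rect(reg(440,600,-80,100,4,12),'rackfoot')
    m=reg(440,600,-80,100,15,130)
    P=W[m]; 
    for z in range(20,130,10):
        q=P[(P[:,2]>=z)&(P[:,2]<z+10)]; 
        if len(q): print(z,len(q),np.round(np.percentile(q[:,:2],[3,50,97],axis=0)).tolist())
p,_,_=load('side0'); c=p[150:300,200:420,::-1]; cv2.imwrite('pics/crop1.png',cv2.resize(c,None,fx=3.5,fy=3.5,interpolation=2))
E
```

```text
scene desk z -0.3218091565673262
scene board 1096 [ 521.2 -289.8] [143.6  99.8] 0.2 z [ 9.2 11.5 13.7]
scene plinthtop 1361 [527.9 247.3] [97.8 97.7] 1.6 z [93.  94.8 96.9]
scene foot 450 [501.1 271.1] [160.1  88.5] 47.9 z [ 5.9  9.1 12.6]
scene jartop 458 [522.8 248.1] [44.7 46.5] 39.8 z [159.4 160.9 162.6]
scene rackplate 599 [528.8  -1.6] [70.4 87.5] 75.3 z [142.2 144.4 146.2]
scene grip 91 [516.1   1.9] [23.7 21.5] 78.1 z [197.9 200.2 202. ]
scene griptop 85 [516.1   1.9] [23.7 21.5] 78.1 z [198.8 200.4 202.1]
scene smallgrip 32 [394.6 -82.8] [13.8 13.6] 86.3 z [119.5 120.6 121.9]
scene biggrip 178 [ 351.9 -177.1] [31.1 31.6] 40.3 z [211.4 232.5 234.4]
scene rackfoot 1006 [522.9   4.6] [146.7 116.3] 68.7 z [5.  7.4 9.7]
20 55 [[513.0, -38.0], [565.0, 1.0], [576.0, 16.0]]
30 53 [[516.0, -33.0], [564.0, -4.0], [576.0, 16.0]]
40 46 [[560.0, -26.0], [567.0, -4.0], [576.0, 17.0]]
50 73 [[499.0, -21.0], [562.0, 9.0], [576.0, 20.0]]
60 200 [[500.0, -15.0], [519.0, 4.0], [571.0, 19.0]]
70 48 [[513.0, -11.0], [566.0, 5.0], [575.0, 16.0]]
80 40 [[513.0, -5.0], [568.0, 6.0], [575.0, 16.0]]

[... 805 characters left out ...]
 [ 349.2 -176.3] [32.5 34.1] 33.4 z [175.4 208.  233.7]
side rackfoot 1233 [522.2  -1. ] [ 86.6 117. ] 74.3 z [4.7 6.9 9.1]
20 80 [[512.0, -34.0], [562.0, 3.0], [575.0, 15.0]]
30 89 [[511.0, -36.0], [560.0, 2.0], [574.0, 17.0]]
40 73 [[555.0, -39.0], [564.0, -7.0], [577.0, 17.0]]
50 141 [[497.0, -37.0], [555.0, 8.0], [574.0, 20.0]]
60 246 [[500.0, -30.0], [524.0, 4.0], [571.0, 19.0]]
70 94 [[512.0, -35.0], [561.0, 2.0], [574.0, 17.0]]
80 97 [[511.0, -34.0], [561.0, 4.0], [574.0, 16.0]]
90 82 [[511.0, -25.0], [563.0, 4.0], [576.0, 17.0]]
100 75 [[512.0, -12.0], [564.0, 5.0], [576.0, 17.0]]
110 31 [[517.0, -1.0], [569.0, 13.0], [576.0, 17.0]]
120 29 [[561.0, 9.0], [570.0, 14.0], [575.0, 16.0]]
```

View pics/crop1.png

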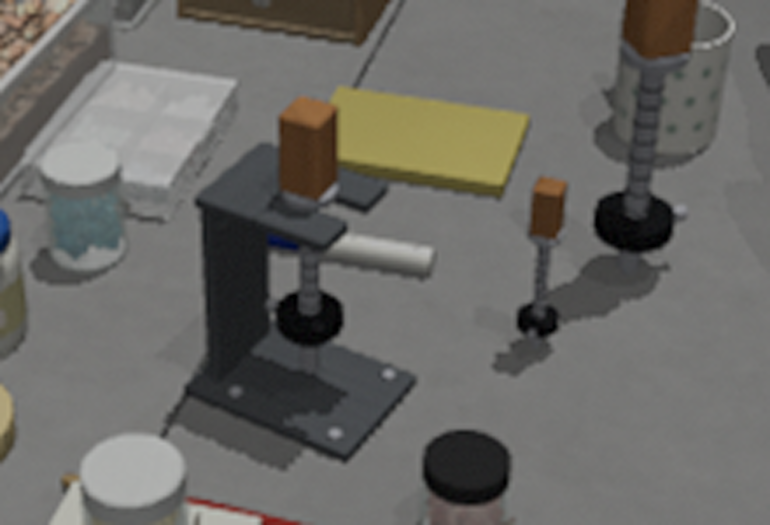

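The crop has three look-alikes, in side-view pixels: small at (355,222), rack gauge at (288,192), large at (387,170). The rack gauge is the one meant: it is middle-sized, with a grip of about 26 mm whose top is at 201 mm, and it hangs in the rack. I'm now moving toward the jar, turning the tool 60° so the fingers suit the rack's yaw.

```bash
python3 -m pendant '[[0.005,0.01,0.035,0,0,1],[0.02,0.03,0.02,0,0,1],[0.021,0.033,0.01,0,0,1],[0.021,0.034,0.005,0,0,1],[0.021,0.034,0,0,0,1],[0.021,0.034,0,0,0,1],[0.021,0.034,0,0,0,1],[0.021,0.034,0,0,0,1]]' 1 40
python3 -m pendant '[[0.021,0.034,0,0,0,1],[0.021,0.034,0,0,0,1],[0.021,0.034,0,0,0,1],[0.021,0.034,0,0,0,1],[0.014,0.037,0,0,0,0],[0.014,0.037,0,0,0,0],[0.014,0.037,0,0,0,0],[0.014,0.037,0,0,0,0]]'
python3 -m pendant '[[0.014,0.037,0,0,0,0],[0.014,0.037,0,0,0,0],[0.014,0.037,0,0,0,0],[0.014,0.037,0,0,0,0],[0,0,0,0,0,0]]'
```

```text
time: 0.87
tcp_pos: [318.8, -357.4, 301.3]
eef_rot: [0.884, 0.468, -0.0, 0.0]
ft_force: [1.0, 0.1, 0.3]
gripper_width: 85.4
finger_force: 0.0
time: 1.53
tcp_pos: [458.4, -73.3, 301.5]
eef_rot: [0.791, 0.612, -0.0, 0.0]
ft_force: [0.3, -0.3, 0.1]
gripper_width: 85.6
finger_force: 0.0
time: 1.95
tcp_pos: [514.5, 80.9, 301.3]
eef_rot: [0.788, 0.616, 0.001, -0.001]
ft_force: [-0.5, 1.1, -0.4]
gripper_width: 85.6
finger_force: 0.0
```

```bash
python3 - <<'E'
from h import *
p,d,W=snap('wrist','w1'); hsv=cv2.cvtColor(p,cv2.COLOR_RGB2HSV); st()
ok=np.isfinite(W[...,2])
def reg(x0,x1,y0,y1,z0,z1): return ok&(W[...,0]>x0)&(W[...,0]<x1)&(W[...,1]>y0)&(W[...,1]<y1)&(W[...,2]>z0)&(W[...,2]<z1)
def rect(m,nm):
    P=W[m]
    if len(P)<5: print(nm,len(P)); return
    r=cv2.minAreaRect(P[:,:2].astype(np.float32)); print(nm,m.sum(),np.round(r[0],1),np.round(r[1],1),round(r[2],1),np.round(np.percentile(P[:,2],[5,50,95]),1))
rect(reg(430,620,130,330,155,172),'jartop');rect(reg(430,620,130,330,90,99),'plinth')
og=(hsv[...,0]<16)&(hsv[...,1]>120)
rect(og&reg(400,600,-80,100,195,206),'griptop');rect(reg(400,600,-80,100,140,149),'plate')
E
```

```text
{'time': 2.0, 'tcp_pos': [514.185, 77.345, 301.102], 'eef_rot': [0.788, 0.615, 0.001, -0.001], 'ft_force': [-0.047, -0.544, 0.153], 'gripper_width': 85.786, 'finger_force': 0.0}
jartop 221 [516.9 228.1] [ 5.1 28.4] 75.1 [156.2 160.5 162.3]
plinth 4972 [527.6 227.8] [96.4 57.4] 1.2 [93.8 95.3 96.6]
griptop 1070 [5.17e+02 4.00e-01] [26.  25.2] 78.4 [197.3 201.1 202.3]
plate 4997 [528.4  -3.8] [70.8 87.2] 74.7 [143.8 145.4 146.6]
```

View pics/w1.png

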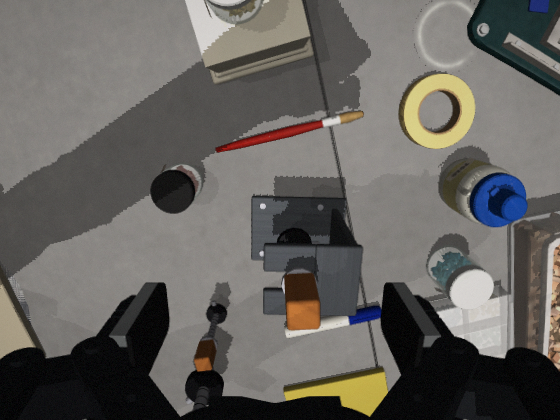

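The wrist view shows the rack plate at (312,280) with the grip at (302,300), the brush at (290,130), jar_red at (175,188), and the plinth with its jar at (240,20) at the top edge. Next I move over the jar and descend.

```bash
python3 -m pendant '[[0.002,0.036,0,0,0,0],[0.002,0.036,0,0,0,0],[0.002,0.036,0,0,0,0],[0.002,0.036,0,0,0,0],[0,0.028,-0.01,0,0,0],[0,0,-0.035,0,0,0],[0,0,-0.035,0,0,0],[0,0,-0.02,0,0,0]]'
python3 - <<'E'
from h import *
p,d,W=snap('wrist','w2'); st()
ok=np.isfinite(W[...,2])
m=ok&(W[...,2]>155)&(W[...,2]<168)&(abs(W[...,0]-522)<40)&(abs(W[...,1]-249)<40)
print(m.sum(), cv2.minEnclosingCircle(W[m][:,:2].astype(np.float32)), np.percentile(W[m][:,2],[5,50,95]), np.percentile(W[m][:,:2],[1,99],axis=0))
E
```

```text
time: 2.67
tcp_pos: [521.2, 243.4, 197.7]
eef_rot: [0.791, 0.612, -0.002, -0.0]
ft_force: [-0.1, -0.0, -1.0]
gripper_width: 85.4
finger_force: 0.0
{'time': 2.717, 'tcp_pos': [520.232, 242.24, 194.784], 'eef_rot': [0.791, 0.612, -0.004, -0.001], 'ft_force': [-1.639, -1.499, -3.881], 'gripper_width': 85.738, 'finger_force': 0.0}
5939 ((522.6678466796875, 248.37318420410156), 23.51975440979004) [159.99961884 161.33748296 162.34529087] [[501.29734935 227.30022975]
 [544.40798108 271.0033011 ]]
```

```bash
python3 -m pendant '[[0.002,0.006,-0.02,0,0,0],[0,0,-0.025,0,0,0],[0,0,-0.025,0,0,0],[0,0,-0.008,0,0,0],[0,0,0,0,0,0]]'
python3 -m pendant '[[0,0,0,0,0,0],[0,0,0,0,0,0],[0,0,0,0,0,0],[0,0,0,0,0,0],[0,0,0,0,0,0],[0,0,0,0,0,0]]' 0 40
```

```text
time: 3.13
tcp_pos: [523.7, 249.4, 122.2]
eef_rot: [0.791, 0.612, -0.001, -0.0]
ft_force: [0.5, -0.1, -0.7]
gripper_width: 85.3
finger_force: 0.0
time: 3.63
tcp_pos: [524.9, 251.2, 125.2]
eef_rot: [0.791, 0.612, 0.001, 0.0]
ft_force: [-2.6, -1.2, 7.5]
gripper_width: 45.0
finger_force: 40.6
```

```bash
python3 -m pendant '[[0,0,0.015,0,0,0],[0,0,0.03,0,0,0],[0,0,0.035,0,0,0],[0,0,0.035,0,0,0],[0,-0.01,0.035,0,0,0],[0,-0.03,0.02,0,0,0],[0,-0.036,0.005,0,0,0],[0,-0.038,0,0,0,0]]'
python3 -m pendant '[[0,-0.038,0,0,0,0],[0,-0.038,0,0,0,0],[0,-0.038,0,0,0,0],[0,-0.038,0,0,0,0],[0,-0.038,0,0,0,0],[0,-0.038,0,0,0,0],[0,-0.038,0,0,0,0],[0,-0.038,0,0,0,0]]'
python3 -m pendant '[[0,-0.038,0,0,0,0],[0,-0.038,0,0,0,0],[0,-0.03,0,0,0,0],[0,-0.014,0,0,0,0],[0,0,0,0,0,0]]'
```

```text
time: 4.3
tcp_pos: [524.5, 137.2, 301.2]
eef_rot: [0.79, 0.613, 0.002, 0.001]
ft_force: [0.8, -0.4, -1.5]
gripper_width: 45.1
finger_force: 41.9
time: 4.97
tcp_pos: [523.9, -169.0, 299.3]
eef_rot: [0.791, 0.612, 0.0, 0.001]
ft_force: [0.6, 0.0, -0.1]
gripper_width: 45.2
finger_force: 41.9
time: 5.38
tcp_pos: [523.1, -291.4, 298.1]
eef_rot: [0.792, 0.61, -0.0, 0.0]
ft_force: [0.6, 1.2, -1.1]
gripper_width: 44.8
finger_force: 41.9
```

```bash
python3 -m pendant '[[0,0,-0.03,0,0,0],[0,0,-0.04,0,0,0],[0,0,-0.04,0,0,0],[0,0,-0.04,0,0,0],[0,0,-0.04,0,0,0],[0,0,-0.03,0,0,0],[0,0,-0.015,0,0,0],[0,0,0,0,0,0]]'
python3 - <<'E'
from h import *
st()
for n in('scene','side'):
    p,d,W=snap(n,n+'1')
    ok=np.isfinite(W[...,2]); m=ok&(abs(W[...,0]-522)<28)&(abs(W[...,1]+290)<28)&(W[...,2]>16)&(W[...,2]<140)
    print(n,m.sum(),np.percentile(W[m][:,2],[1,5,50]) if m.any() else '')
    h=ok&(abs(W[...,0]-522)<24)&(abs(W[...,1]+290)<24)
p=load('side1')[0]; c=p[60:230,240:430,::-1]; cv2.imwrite('pics/crop2.png',cv2.resize(c,None,fx=3,fy=3))
E
```

```text
time: 6.05
tcp_pos: [522.5, -284.7, 60.1]
eef_rot: [0.79, 0.613, -0.001, -0.003]
ft_force: [-0.8, 0.2, -1.0]
gripper_width: 44.8
finger_force: 41.9
{'time': 6.05, 'tcp_pos': [522.53, -284.686, 60.089], 'eef_rot': [0.79, 0.613, -0.001, -0.003], 'ft_force': [-0.802, 0.208, -0.979], 'gripper_width': 44.822, 'finger_force': 41.857}
scene 534 [32.74660041 38.31492549 91.60776292]
side 708 [33.89259069 38.62992728 88.29601064]
```

View pics/crop2.png

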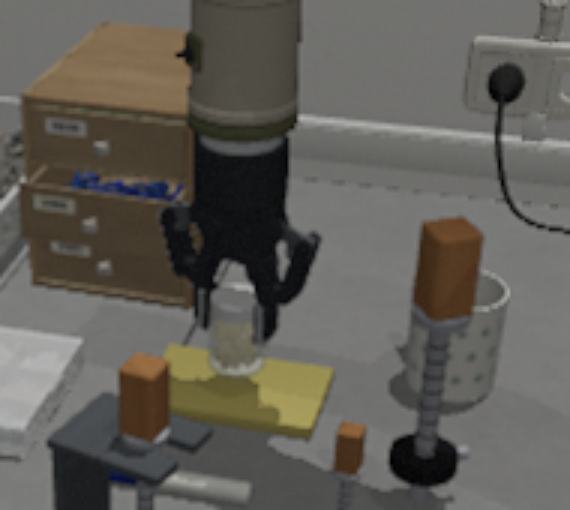

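The crop shows the jar held upright, just above the board at (235,360). I'm lowering it with slow rows.

```bash
python3 -m pendant '[[0,0,-0.007,0,0,0],[0,0,-0.004,0,0,0],[0,0,-0.002,0,0,0],[0,0,-0.001,0,0,0],[0,0,0,0,0,0]]'
python3 -m pendant '[[0,0,-0.002,0,0,0],[0,0,-0.001,0,0,0],[0,0,0,0,0,0]]'
```

```text
time: 6.57
tcp_pos: [524.3, -287.3, 49.5]
eef_rot: [0.791, 0.612, 0.0, 0.0]
ft_force: [-0.2, -0.1, -1.3]
gripper_width: 45.1
finger_force: 41.9
time: 6.82
tcp_pos: [524.1, -287.2, 46.2]
eef_rot: [0.791, 0.612, -0.0, -0.0]
ft_force: [0.1, -0.3, -1.6]
gripper_width: 44.9
finger_force: 41.9
```

```bash
python3 -m pendant '[[0,0,-0.002,0,0,0],[0,0,-0.001,0,0,0],[0,0,0,0,0,0]]'
python3 -m pendant '[[0,0,-0.001,0,0,0],[0,0,-0.001,0,0,0],[0,0,0,0,0,0]]'
```

```text
time: 7.07
tcp_pos: [524.0, -287.2, 43.0]
eef_rot: [0.791, 0.612, -0.0, -0.0]
ft_force: [0.5, -0.8, -1.4]
gripper_width: 44.9
finger_force: 41.9
time: 7.32
tcp_pos: [524.3, -287.3, 42.3]
eef_rot: [0.791, 0.612, -0.0, 0.0]
ft_force: [-4.3, 2.2, 8.8]
gripper_width: 45.0
finger_force: 43.2
```

```bash
python3 -m pendant '[[0,0,0,0,0,0],[0,0,0,0,0,0],[0,0,0,0,0,0],[0,0,0,0,0,0],[0,0,0.015,0,0,0],[0,0,0.03,0,0,0],[0,0,0.04,0,0,0],[0,0,0.04,0,0,0]]' 1
python3 -m pendant '[[0,0,0.04,0,0,0],[0,0,0.04,0,0,0],[0,0,0.03,0,0,0],[-0.001,0.03,0.02,0,0,0],[-0.001,0.036,0,0,0,0],[-0.001,0.036,0,0,0,0],[-0.001,0.036,0,0,0,0],[-0.001,0.036,0,0,0,0]]'
python3 - <<'E'
from h import *
for n in('scene','side'):
    p,d,W=snap(n,n+'2')
    ok=np.isfinite(W[...,2]); m=ok&(abs(W[...,0]-522)<60)&(abs(W[...,1]+290)<45)&(W[...,2]>20)&(W[...,2]<140)
    P=W[m];t=P[P[:,2]>72]
    print(n,m.sum(),np.percentile(P[:,2],[1,50,99]),cv2.minEnclosingCircle(t[:,:2].astype(np.float32)))
E
```

```text
time: 7.98
tcp_pos: [523.6, -286.8, 167.1]
eef_rot: [0.791, 0.612, -0.0, -0.001]
ft_force: [1.1, -0.8, 0.4]
gripper_width: 85.2
finger_force: 0.0
time: 8.65
tcp_pos: [518.9, -111.6, 296.4]
eef_rot: [0.791, 0.612, 0.0, 0.0]
ft_force: [1.6, 0.3, -0.4]
gripper_width: 85.4
finger_force: 0.0
scene 401 [20.61068531 63.26624501 80.01136347] ((525.342041015625, -288.7458190917969), 25.1778564453125)
side 500 [20.96087379 58.13107381 78.48931408] ((524.4390258789062, -286.1063232421875), 26.09031867980957)
```

```bash
python3 -m pendant '[[0,0.036,0,0,0,0],[-0.001,0.036,0,0,0,0],[0,0.03,0,0,0,0],[0,0.01,0,0,0,0],[0,0,0,0,0,0],[0,0,0,0,0,0]]'
python3 - <<'E'
from h import *
p,d,W=snap('wrist','w3'); hsv=cv2.cvtColor(p,cv2.COLOR_RGB2HSV); st()
ok=np.isfinite(W[...,2])
near=ok&(abs(W[...,0]-520)<80)&(abs(W[...,1])<80)
def rect(m,nm):
    P=W[m]; r=cv2.minAreaRect(P[:,:2].astype(np.float32)); print(nm,m.sum(),np.round(r[0],1),np.round(r[1],1),round(r[2],1),np.round(np.percentile(P[:,2],[5,50,95]),1))
og=(hsv[...,0]<16)&(hsv[...,1]>120)
z=W[...,2]
rect(og&near&(z>195)&(z<206),'grip'); rect(near&(z>140)&(z<149),'plate')
E
```

```text
time: 9.25
tcp_pos: [518.3, -1.8, 296.3]
eef_rot: [0.79, 0.612, -0.0, 0.0]
ft_force: [-0.8, -0.6, 0.1]
gripper_width: 85.4
finger_force: 0.0
{'time': 9.3, 'tcp_pos': [518.372, -2.832, 296.176], 'eef_rot': [0.791, 0.612, -0.0, 0.0], 'ft_force': [-0.256, -0.204, -0.41], 'gripper_width': 85.625, 'finger_force': 0.0}
grip 1390 [ 5.171e+02 -2.000e-01] [25.9 25.6] 78.6 [198.6 201.2 202.3]
plate 6393 [528.   -3.9] [70.5 87.5] 74.9 [144.  145.3 146.5]
```

View pics/w3.png

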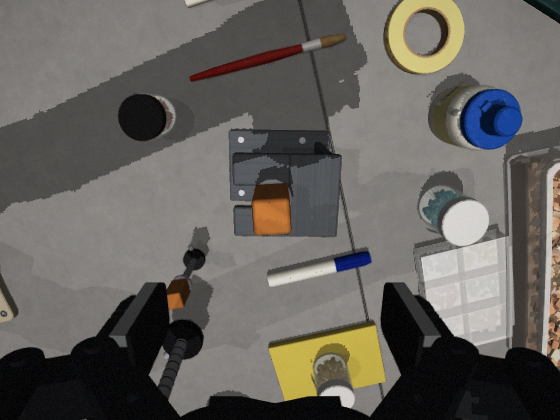

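The wrist view shows the jar standing on the yellow board at (335,375) and the gauge's grip at (272,210) over the slot. Next is the descent onto the grip.

```bash
python3 -m pendant '[[-0.001,0.0025,-0.02,0,0,0.6],[0,0,-0.035,0,0,0],[0,0,-0.035,0,0,0],[0,0,-0.03,0,0,0],[0,0,-0.012,0,0,0],[0,0,-0.004,0,0,0],[0,0,0,0,0,0],[0,0,0,0,0,0]]'
python3 -m pendant '[[0,0,0,0,0,0],[0,0,0,0,0,0],[0,0,0,0,0,0],[0,0,0,0,0,0],[0,0,0,0,0,0],[0,0,0,0,0,0],[0,0,0,0,0,0],[0,0,0,0,0,0]]' 0 60
```

```text
time: 9.97
tcp_pos: [518.2, 0.9, 161.9]
eef_rot: [0.775, 0.633, 0.001, 0.001]
ft_force: [0.1, 0.9, 0.5]
gripper_width: 85.4
finger_force: 0.0
time: 10.63
tcp_pos: [517.3, 1.3, 160.8]
eef_rot: [0.774, 0.633, 0.0, 0.0]
ft_force: [-2.3, 0.2, 5.7]
gripper_width: 25.5
finger_force: 58.9
```

```bash
python3 -m pendant '[[0,0,0.004,0,0,0],[0,0,0.004,0,0,0],[0,0,0,0,0,0],[-0.0072,0.002,0,0,0,0],[-0.0145,0.0039,0,0,0,0],[-0.0145,0.0039,0,0,0,0],[-0.0145,0.0039,0,0,0,0],[0,0,0,0,0,0]]'
python3 -m pendant '[[-0.0145,0.0039,0,0,0,0],[-0.0145,0.0039,0,0,0,0],[-0.0145,0.0039,0,0,0,0],[0,0,0,0,0,0],[0,0,0.02,0,0,0],[0,0,0.03,0,0,0],[0,0,0.03,0,0,0],[0,0,0.025,0,0,0]]'
```

```text
time: 11.3
tcp_pos: [463.9, 15.9, 167.9]
eef_rot: [0.774, 0.633, -0.001, -0.0]
ft_force: [1.1, 0.5, -0.9]
gripper_width: 25.3
finger_force: 59.4
time: 11.97
tcp_pos: [423.4, 26.6, 275.3]
eef_rot: [0.774, 0.633, 0.0, 0.001]
ft_force: [0.4, -0.3, -2.2]
gripper_width: 25.4
finger_force: 59.8
```

```bash
python3 -m pendant '[[0.013,0.03,0,0,0,0],[0.013,0.03,0,0,0,0],[0.013,0.03,0,0,0,0],[0.006,0.015,0,0,0,0],[0,0,0,0,0,0],[0,0,0,0,0,0]]'
python3 - <<'E'
from h import *
for n in('scene','side'):
    p,d,W=snap(n,n+'3'); s=telemetry.state(); t=np.array(s['tcp_pos']); 
    if n=='scene': st()
    ok=np.isfinite(W[...,2]); z=W[...,2]
    pl=ok&(abs(W[...,0]-527)<52)&(abs(W[...,1]-248)<52)&(z>92)&(z<98)
    print(n,'plinth',cv2.minAreaRect(W[pl][:,:2].astype(np.float32)))
    h=ok&(abs(W[...,0]-527)<25)&(abs(W[...,1]-248)<25)&(z<90)
    print('hole',h.sum(),W[h][:,:2].min(0) if h.any() else '',W[h][:,:2].max(0) if h.any() else '')
    # ring fit: dark hole boundary pixels on plinth plane: complement of top inside
    u=np.zeros(z.shape,np.uint8); u[pl]=255
    cn,_=cv2.findContours(u,cv2.RETR_CCOMP,cv2.CHAIN_APPROX_NONE); 
    for c in cn:
        if 15<len(c)<120: 
            q=W[c[:,0,1],c[:,0,0]]; print('ring',len(c),cv2.minEnclosingCircle(q[:,:2].astype(np.float32)),cv2.fitEllipse(q[:,:2].astype(np.float32))[:2])
    g=ok&(abs(W[...,0]-t[0])<28)&(abs(W[...,1]-t[1])<28)&(z>t[2]-150)&(z<t[2]-10)
    P=W[g]-[t[0],t[1],t[2]]
    for a in range(-145,-10,10):
        q=P[(P[:,2]>=a)&(P[:,2]<a+10)]
        if len(q)>2: print(a,len(q),np.round(np.percentile(q[:,:2],[5,50,95],axis=0),1).tolist())
p=load('side3')[0]; c=p[130:380,180:400,::-1]; cv2.imwrite('pics/crop3.png',cv2.resize(c,None,fx=2.4,fy=2.4))
E
```

```text
time: 12.47
tcp_pos: [468.2, 132.4, 273.0]
eef_rot: [0.774, 0.634, 0.0, -0.001]
ft_force: [-0.1, -0.0, -1.6]
gripper_width: 25.4
finger_force: 59.9
{'time': 12.517, 'tcp_pos': [468.139, 131.3, 273.011], 'eef_rot': [0.774, 0.633, -0.0, -0.0], 'ft_force': [0.578, -0.371, -2.276], 'gripper_width': 24.921, 'finger_force': 59.86}
scene plinth ((528.201904296875, 246.7757568359375), (98.38055419921875, 98.52688598632812), 1.3565634489059448)
hole 130 [524.46465411 233.51889456] [541.8956457  257.61734721]
ring 40 ((527.7886352539062, 248.18206787109375), 16.087318420410156) ((527.4524536132812, 248.10679626464844), (28.735143661499023, 29.51300811767578))
-145 4 [[-4.6, 1.6], [-2.3, 4.7], [1.0, 6.3]]
-135 11 [[-4.7, 2.7], [-2.7, 5.5], [3.0, 6.0]]
-115 17 [[-17.4, 1.0], [-10.7, 14.5], [1.8, 19.6]]
-105 272 [[-17.4, -14.6], [-2.9, 4.6], [19.7, 18.7]]
-95 36 [[-12.2, -10.2], [-2.8, 4.3], [7.7, 17.2]]
-85 19 [[-4.4, -1.0], [-1.8, 4.9], [2.0, 6.4]]
-75 21 [[-4.8, -0.6], [-2.5, 4.2], [2.8, 6.0]]
-65 23 [[-5.2, -0.6], [-2.1, 4.6], [4.6, 6.0]]
-55 23 [[-5.1, -0.9], [-1.9, 4.2], [4.3, 5.6]]
-45 27 
[... 482 characters left out ...]
858032227, 28.996978759765625))
-145 16 [[-6.1, -0.7], [-1.9, 3.5], [3.5, 5.3]]
-135 30 [[-6.4, 0.6], [-2.5, 4.0], [3.3, 5.6]]
-125 16 [[-6.5, 0.9], [-1.3, 3.2], [3.3, 6.2]]
-115 40 [[-19.8, 1.0], [-3.7, 15.5], [14.8, 19.1]]
-105 305 [[-18.1, -12.4], [-3.3, 6.3], [20.0, 19.1]]
-95 35 [[-8.0, -0.9], [-2.7, 3.9], [3.1, 8.5]]
-85 36 [[-6.4, 0.8], [-2.5, 3.9], [3.2, 6.4]]
-75 31 [[-6.2, -0.3], [-2.3, 4.0], [3.0, 5.6]]
-65 38 [[-6.0, 0.0], [-2.0, 4.0], [3.1, 5.4]]
-55 32 [[-6.2, 0.3], [-2.1, 3.7], [3.2, 5.4]]
-45 38 [[-5.9, -0.1], [-2.2, 3.9], [2.8, 5.9]]
-35 33 [[-6.2, 0.8], [-2.2, 4.1], [3.0, 5.8]]
-25 25 [[-14.8, 1.0], [-4.5, 8.2], [6.2, 14.5]]
-15 66 [[-14.7, 1.1], [-3.2, 11.8], [10.8, 14.9]]
```

View pics/crop3.png

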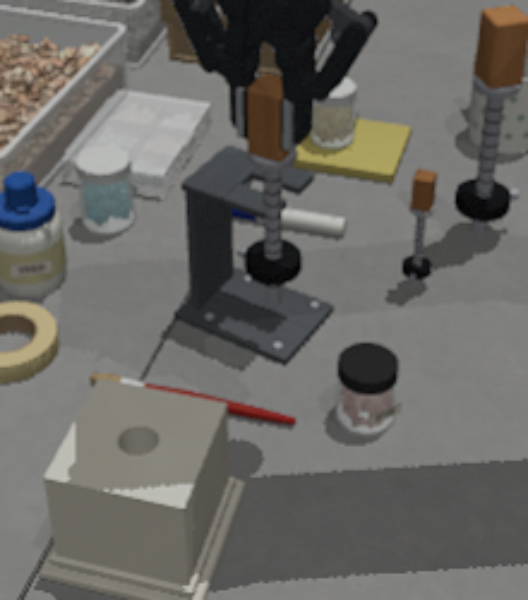

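The crop shows the gauge hanging upright from the fingers with its collar at (273,262), and the open socket at (138,440).

```bash
python3 -m pendant '[[0.017,0.034,0,0,0,0],[0.017,0.034,0,0,0,0],[0.015,0.029,0,0,0,0],[0.008,0.016,0,0,0,0],[0.002,0.004,-0.005,0,0,0],[0,0,-0.01,0,0,0],[0,0,0,0,0,0],[0,0,0,0,0,0]]'
python3 - <<'E'
from h import *
for n in('scene','side'):
    p,d,W=snap(n,n+'4'); t=np.array(telemetry.state()['tcp_pos'])
    if n=='scene': st()
    z=W[...,2]; g=np.isfinite(z)&(abs(W[...,0]-t[0])<10)&(abs(W[...,1]-t[1])<12)&(z>t[2]-95)&(z<t[2]-35)
    print(n,np.median(W[g],0)-t)
E
```

```text
time: 13.23
tcp_pos: [526.9, 246.5, 257.6]
eef_rot: [0.775, 0.632, -0.001, 0.001]
ft_force: [-0.4, 0.5, -1.6]
gripper_width: 25.4
finger_force: 59.7
{'time': 13.283, 'tcp_pos': [527.088, 246.776, 258.248], 'eef_rot': [0.775, 0.632, -0.0, 0.001], 'ft_force': [-0.39, 0.411, -1.287], 'gripper_width': 25.451, 'finger_force': 59.692}
scene [ -4.17747502   0.4704764  -64.4587372 ]
side [ -2.94845619   2.23142326 -64.08059648]
```

```bash
python3 -m pendant '[[0.001,0.0025,-0.01,0,0,0],[0,0,-0.015,0,0,0],[0,0,-0.01,0,0,0],[0,0,-0.005,0,0,0],[0,0,0,0,0,0],[0,0,0,0,0,0]]'
python3 -m pendant '[[0,0,-0.006,0,0,0],[0,0,-0.006,0,0,0],[0,0,-0.006,0,0,0],[0,0,-0.006,0,0,0],[0,0,0,0,0,0]]'
```

```text
time: 13.83
tcp_pos: [528.0, 251.1, 218.4]
eef_rot: [0.774, 0.633, -0.0, -0.0]
ft_force: [-0.1, -0.0, -1.1]
gripper_width: 25.2
finger_force: 59.9
time: 14.25
tcp_pos: [527.8, 250.9, 193.1]
eef_rot: [0.774, 0.633, -0.0, -0.0]
ft_force: [0.1, -0.1, -1.4]
gripper_width: 25.3
finger_force: 59.8
```

```bash
python3 -m pendant '[[0,0,-0.003,0,0,0],[0,0,-0.003,0,0,0]]'
python3 - <<'E'
from h import *
p,d,W=snap('side','side5'); st(); t=np.array(telemetry.state()['tcp_pos'])
z=W[...,2]; g=np.isfinite(z)&(abs(W[...,0]-t[0])<24)&(abs(W[...,1]-t[1])<24)&(z>80)&(z<t[2]-10)
P=W[g]
for a in range(80,180,5):
    q=P[(P[:,2]>=a)&(P[:,2]<a+5)]
    if len(q)>2: print(a,len(q),np.round(np.ptp(q[:,:2],axis=0),1))
c=p[180:360,180:320,::-1]; cv2.imwrite('pics/crop4.png',cv2.resize(c,None,fx=3.2,fy=3.2))
E
```

```text
time: 14.42
tcp_pos: [527.9, 251.2, 188.4]
eef_rot: [0.774, 0.633, -0.0, 0.0]
ft_force: [-1.0, -1.1, 0.9]
gripper_width: 25.4
finger_force: 60.2
{'time': 14.467, 'tcp_pos': [527.851, 251.025, 187.704], 'eef_rot': [0.774, 0.633, -0.0, 0.0], 'ft_force': [-0.553, -0.341, -0.613], 'gripper_width': 25.34, 'finger_force': 60.25}
90 201 [47.9 47.7]
95 90 [47.2 43. ]
100 97 [44.4 41.8]
105 257 [39.2 39.5]
110 19 [11.4  8.7]
115 16 [10.3  7.9]
120 21 [9.7 7.4]
125 14 [9.4 5.1]
130 18 [12.   5.8]
135 16 [10.2  6.7]
140 21 [10.3  7.8]
145 20 [9.6 9. ]
150 15 [9.3 5. ]
155 18 [10.4  6.3]
160 8 [6.7 4.1]
170 33 [28.  19.3]
175 46 [28.2 22.6]
```

View pics/crop4.png

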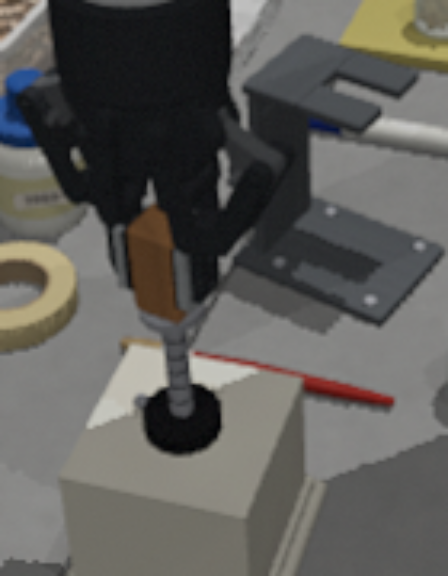

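The crop shows the rod in the socket, with the collar resting on the rim at (182,418). I keep lowering in small steps until it bottoms out.

```bash
python3 -m pendant '[[0,0,-0.0025,0,0,0],[0,0,-0.0025,0,0,0],[0,0,0,0,0,0]]'
python3 -m pendant '[[0,0,-0.0025,0,0,0],[0,0,-0.0025,0,0,0],[0,0,0,0,0,0]]'
python3 -m pendant '[[0,0,-0.002,0,0,0],[0,0,-0.002,0,0,0],[0,0,0,0,0,0]]' | grep -E 'tcp|ft'
```

```text
time: 14.72
tcp_pos: [527.9, 251.0, 182.8]
eef_rot: [0.774, 0.633, -0.0, 0.0]
ft_force: [-0.3, -0.6, -1.6]
gripper_width: 25.1
finger_force: 60.1
time: 14.97
tcp_pos: [528.0, 251.1, 177.8]
eef_rot: [0.774, 0.633, -0.0, -0.0]
ft_force: [0.8, -0.7, -2.2]
gripper_width: 25.4
finger_force: 60.1
tcp_pos: [528.1, 251.2, 174.2]
ft_force: [0.4, 0.7, -1.4]
```

```bash
python3 -m pendant '[[0,0,-0.0015,0,0,0],[0,0,-0.0015,0,0,0],[0,0,0,0,0,0]]' | grep -E 'tcp|ft'
python3 -m pendant '[[0,0,-0.0015,0,0,0],[0,0,-0.0015,0,0,0],[0,0,0,0,0,0]]' | grep -E 'tcp|ft'
```

```text
tcp_pos: [528.5, 252.0, 173.8]
ft_force: [-4.7, -2.2, 20.3]
tcp_pos: [529.3, 253.6, 173.4]
ft_force: [-7.5, -2.9, 38.0]
```

```bash
python3 -m pendant '[[0,0,-0.0015,0,0,0],[0,0,-0.001,0,0,0],[0,0,0,0,0,0]]' | grep -E 'tcp|ft'
```

```text
tcp_pos: [530.0, 255.1, 173.0]
ft_force: [-9.5, -0.5, 50.0]
```

It has bottomed out: force rises to 50 N and TCP z stalls near 173. I now unload and withdraw.

```bash
python3 -m pendant '[[0,0,0.003,0,0,0],[0,0,0.003,0,0,0],[0,0,0.004,0,0,0],[0,0,0.01,0,0,0],[0,0,0.02,0,0,0],[0,0,0.03,0,0,0],[0,0,0.03,0,0,0],[0,0,0.01,0,0,0]]'
python3 -m pendant '[[-0.008,-0.016,0,0,0,0],[-0.017,-0.034,0,0,0,0],[-0.017,-0.034,0,0,0,0],[-0.016,-0.032,0,0,0,0],[0,0,0,0,0,0],[0,0,0,0,0,0]]'
python3 - <<'E'
from h import *
for n in('scene','side'):
    p,d,W=snap(n,n+'6'); t=np.array(telemetry.state()['tcp_pos'])
    if n=='scene': st()
    ok=np.isfinite(W[...,2]); z=W[...,2]
    g=ok&(abs(W[...,0]-t[0])<28)&(abs(W[...,1]-t[1])<28)&(z>t[2]-155)&(z<t[2]-10)
    P=W[g]-t; print(n,'min',P[:,2].min())
    for a in range(-155,-10,5):
        q=P[(P[:,2]>=a)&(P[:,2]<a+5)]
        if len(q)>2: print(a,len(q),np.round(np.percentile(q[:,:2],[5,50,95],axis=0),1).tolist())
E
```

```text
time: 16.63
tcp_pos: [528.7, 251.9, 280.1]
eef_rot: [0.774, 0.633, 0.002, 0.0]
ft_force: [-0.5, 1.0, -0.8]
gripper_width: 25.2
finger_force: 60.0
time: 17.13
tcp_pos: [469.8, 132.1, 275.7]
eef_rot: [0.776, 0.631, -0.001, 0.001]
ft_force: [-0.0, 1.3, -2.5]
gripper_width: 25.4
finger_force: 59.9
{'time': 17.183, 'tcp_pos': [469.965, 134.113, 275.82], 'eef_rot': [0.775, 0.632, -0.0, 0.001], 'ft_force': [0.161, 0.738, -1.804], 'gripper_width': 25.336, 'finger_force': 59.886}
scene min -138.97314171236127
-140 3 [[-5.0, -3.5], [-4.3, -1.5], [-2.4, -1.2]]
-135 12 [[-6.9, -5.3], [-3.3, -1.6], [2.3, -0.1]]
-130 9 [[-5.8, -5.9], [-4.5, -1.3], [0.9, -0.2]]
-125 8 [[-5.9, -6.5], [-2.5, -1.2], [2.0, -0.3]]
-120 9 [[-5.9, -3.3], [-2.4, -1.4], [0.6, 0.7]]
-115 9 [[-6.4, -6.1], [-3.8, -1.1], [0.7, -0.1]]
-110 10 [[-6.1, -6.8], [-3.7, -1.6], [1.0, 0.1]]
-105 8 [[-5.8, -5.9], [-2.5, -0.9], [1.3, 0.3]]
-100 3 [[-5.7, -3.7], [-5.2, -1.6], [-5.0, -1.2]]
-80 26 [[-19.5, -7.7], [-8.7, 10.8], [13.5, 14.5]]
-75 35 [[-19.4, -11.4], [-11.7, 6.7], [24.5, 14.6]]
-70 247 [[-17.6, -20.2], [-3.1, -0.6], [18.7, 12.
[... 971 characters left out ...]
, [-2.3, 0.2], [3.0, 2.0]]
-80 41 [[-19.6, -1.3], [-8.3, 11.7], [14.2, 15.5]]
-75 65 [[-20.6, -7.4], [-4.9, 12.3], [24.0, 16.2]]
-70 254 [[-18.4, -16.7], [-3.4, 0.9], [16.5, 14.3]]
-65 19 [[-7.2, -3.5], [-2.4, 0.2], [2.3, 3.2]]
-60 18 [[-7.0, -2.0], [-3.7, 0.5], [2.4, 2.5]]
-55 17 [[-7.0, -1.7], [-3.0, 0.6], [2.6, 2.9]]
-50 17 [[-6.7, -2.8], [-2.9, 1.0], [2.3, 2.3]]
-45 20 [[-6.4, -2.9], [-2.7, 0.4], [4.0, 2.5]]
-40 21 [[-6.7, -3.2], [-2.6, 0.7], [4.8, 3.0]]
-35 22 [[-6.7, -2.8], [-2.9, 0.4], [5.0, 2.7]]
-30 18 [[-7.0, -1.6], [-1.1, 0.9], [4.5, 3.7]]
-25 5 [[-6.8, -1.5], [-5.4, 1.1], [-3.6, 2.7]]
-20 17 [[-14.7, 1.7], [-5.2, 9.8], [4.9, 12.0]]
-15 69 [[-15.4, -2.9], [-4.3, 9.3], [9.4, 12.3]]
```

```bash
python3 -m pendant '[[-0.0068,-0.028,0,0,0,0],[-0.0068,-0.028,0,0,0,0],[-0.0068,-0.028,0,0,0,0],[-0.0068,-0.026,0,0,0,0],[0,0,-0.02,0,0,0],[0,0,-0.03,0,0,0],[0,0,-0.03,0,0,0],[0,0,-0.02,0,0,0]]' | grep -E 'tcp|ft'
python3 -m pendant '[[0,0,-0.007,0,0,0],[0,0,0,0,0,0],[0,0,0,0,0,0],[0,0,0,0,0,0]]' | grep -E 'tcp|ft'
cat > rod.py <<'E'
from h import *
import sys
from scipy.optimize import least_squares
tag=sys.argv[1]
a=np.radians(-15.1); X=np.array([np.cos(a),np.sin(a)]); Y=np.array([-X[1],X[0]]); O=np.array([519.6,-1.6])
for n in('scene','side'):
    p,d,W=snap(n,n+tag); t=np.array(telemetry.state()['tcp_pos'])
    z=W[...,2]; cam=np.array(optics.camera_model(n)['origin'])[:2]
    g=np.isfinite(z)&(abs(W[...,0]-t[0])<12)&(abs(W[...,1]-t[1])<14)&(((z>t[2]-60)&(z<t[2]-30))|((z>t[2]-135)&(z<t[2]-90)))
    P=W[g]; f=lambda q:np.hypot(P[:,0]-q[0]-q[2]*(P[:,2]-t[2]),P[:,1]-q[1]-q[3]*(P[:,2]-t[2]))-6
    c0=(cam-t[:2]); c0/=np.linalg.norm(c0); m=np.median(P[:,:2],0)-5*c0
    q=least_squares(f,[*m,0,0],loss='soft_l1').x; r=q[:2]-O
    print(n,g.sum(),'tcp',t.round(1),'rod-tcp',(q[:2]-t[:2]).round(1),'tilt',q[2:].round(3),'rack x,y',(r@X).round(1),(r@Y).round(1))
st()
E
python3 rod.py 7
```

```text
tcp_pos: [442.1, 26.8, 173.3]
ft_force: [1.1, -0.1, -1.6]
tcp_pos: [443.8, 25.9, 170.2]
ft_force: [0.3, -0.9, -2.4]
scene 102 tcp [443.8  25.6 170.2] rod-tcp [ 1.1 -1.5] tilt [0.003 0.013] rack x,y -78.8 5.4
side 191 tcp [443.7  25.4 170.1] rod-tcp [-0.1 -1.8] tilt [0.007 0.009] rack x,y -80.0 4.5
{'time': 18.333, 'tcp_pos': [443.679, 25.411, 170.051], 'eef_rot': [0.774, 0.633, 0.001, 0.001], 'ft_force': [-0.292, -1.069, -2.129], 'gripper_width': 25.46, 'finger_force': 59.792}
```

```bash
python3 -m pendant '[[-0.0011,-0.0042,-0.002,0.12,0,0],[0.0097,-0.0026,0,0,0,0],[0.0097,-0.0026,0,0,0,0],[0.0096,-0.0026,0,0,0,0],[0,0,0,0,0,0],[0,0,0,0,0,0]]' | grep -E 'tcp|ft'
python3 rod.py 8
```

```text
tcp_pos: [470.7, 12.9, 166.9]
ft_force: [-0.2, -0.1, -1.7]
scene 95 tcp [470.4  13.1 166.9] rod-tcp [ 1.6 -2.2] tilt [ 0.008 -0.002] rack x,y -49.2 -0.3
side 188 tcp [470.2  13.2 166.9] rod-tcp [-0.2 -1.9] tilt [0.007 0.003] rack x,y -51.2 -0.5
{'time': 18.933, 'tcp_pos': [470.238, 13.178, 166.861], 'eef_rot': [0.774, 0.633, 0.003, -0.004], 'ft_force': [-0.004, -0.549, -2.303], 'gripper_width': 25.653, 'finger_force': 59.847}
```

```bash
python3 -m pendant '[[0.0095,-0.0024,0,0,0,0],[0.0095,-0.0024,0,0,0,0],[0.0095,-0.0024,0,0,0,0],[0,0,0,0,0,0]]' | grep -E 'tcp|ft'
python3 -m pendant '[[0.0095,-0.0025,0,0,0,0],[0.0093,-0.0025,0,0,0,0],[0,0,0,0,0,0],[0,0,0,0,0,0]]' | grep -E 'tcp|ft'
python3 rod.py 9
```

```text
tcp_pos: [500.0, 5.4, 167.0]
ft_force: [0.2, -0.3, -1.4]
tcp_pos: [517.8, 1.1, 166.8]
ft_force: [-0.0, 0.3, -2.2]
scene 60 tcp [517.6   1.2 166.7] rod-tcp [ 2.  -2.4] tilt [ 0.012 -0.002] rack x,y -0.2 0.4
side 101 tcp [517.5   1.3 166.8] rod-tcp [-0.3 -2.1] tilt [0.006 0.001] rack x,y -2.5 0.1
{'time': 19.7, 'tcp_pos': [517.523, 1.26, 166.821], 'eef_rot': [0.774, 0.633, 0.003, -0.004], 'ft_force': [0.498, -0.255, -1.978], 'gripper_width': 25.44, 'finger_force': 59.811}
```

```bash
python3 -m pendant '[[0.001,0,-0.002,0,0,0],[0,0,-0.002,0,0,0],[0,0,-0.001,0,0,0],[0,0,0,0,0,0]]' | grep -E 'tcp|ft'
python3 -m pendant '[[0,0,-0.001,0,0,0],[0,0,0,0,0,0]]' | grep -E 'tcp|ft'
```

```text
tcp_pos: [518.7, 1.0, 161.5]
ft_force: [-0.2, -0.6, -2.3]
tcp_pos: [519.0, 1.0, 160.8]
ft_force: [0.5, -0.1, -2.2]
```

```bash
python3 -m pendant '[[0,0,-0.001,0,0,0],[0,0,0,0,0,0]]' | grep -E 'tcp|ft'
```

```text
tcp_pos: [519.0, 1.0, 160.6]
ft_force: [-5.1, -0.3, 7.5]
```

```bash
python3 -m pendant '[[0,0,0,0,0,0],[0,0,0,0,0,0],[0,0,0,0,0,0],[0,0,0,0,0,0],[0,0,0,0,0,0],[0,0,0,0,0,0],[0,0,0.01,0,0,0],[0,0,0.02,0,0,0]]' 1
python3 -m pendant '[[0,0,0.035,0,0,0],[0,0,0.04,0,0,0],[0,0,0.04,0,0,0],[0,-0.02,0.02,0,0,0],[0,-0.035,0,0,0,0],[0,-0.035,0,0,0,0],[0,-0.01,0,0,0,0],[0,0,0,0,0,0]]' | grep -E 'tcp|ft'
python3 - <<'E'
from h import *
a=np.radians(-15.1); X=np.array([np.cos(a),np.sin(a)]); Y=np.array([-X[1],X[0]]); O=np.array([519.6,-1.6])
for n in('scene','side'):
    p,d,W=snap(n,n+'10'); hsv=cv2.cvtColor(p,cv2.COLOR_RGB2HSV); z=W[...,2]
    near=np.isfinite(z)&(abs(W[...,0]-518)<45)&(abs(W[...,1])<45)
    P=W[near&(hsv[...,0]<16)&(hsv[...,1]>120)&(z>190)&(z<215)]; r=cv2.minAreaRect(P[:,:2].astype(np.float32)); q=np.array(r[0])-O
    print(n,'grip',np.round(r[0],1),r[2],np.percentile(P[:,2],[5,50,95]),'rack',q@X,q@Y)
    k=near&(z>60)&(z<120)&(W[...,0]<545); Q=W[k]
    for b in range(60,120,5):
        s=Q[(Q[:,2]>=b)&(Q[:,2]<b+5)]
        if len(s)>2: print(b,len(s),np.round(np.percentile(s[:,:2],[5,50,95],axis=0)).tolist())
p=load('side10')[0]; c=p[130:330,190:410,::-1]; cv2.imwrite('pics/crop5.png',cv2.resize(c,None,fx=3,fy=3))
E
```

```text
time: 21.03
tcp_pos: [517.8, 0.9, 188.9]
eef_rot: [0.774, 0.633, 0.002, -0.005]
ft_force: [-0.5, -0.6, -0.4]
gripper_width: 85.2
finger_force: 0.0
tcp_pos: [518.6, -103.0, 325.1]
ft_force: [-0.9, 0.3, -0.2]
scene grip [517.3   1. ] 81.48492431640625 [198.8765411  200.51053961 201.9753734 ] rack -2.936384340578766 1.9191695777449498
60 6 [[515.0, 1.0], [517.0, 4.0], [520.0, 5.0]]
80 11 [[502.0, -3.0], [507.0, 11.0], [531.0, 19.0]]
85 23 [[501.0, -3.0], [510.0, 16.0], [530.0, 20.0]]
90 78 [[502.0, -10.0], [512.0, 10.0], [534.0, 19.0]]
95 20 [[504.0, -5.0], [512.0, 10.0], [528.0, 18.0]]
side grip [5.167e+02 3.000e-01] 81.46544647216797 [191.40012502 198.76426794 200.70624466] rack -3.2814072141958737 1.073285349028359
60 10 [[513.0, 0.0], [518.0, 4.0], [524.0, 5.0]]
65 14 [[513.0, 1.0], [518.0, 5.0], [523.0, 7.0]]
80 21 [[501.0, 8.0], [517.0, 16.0], [530.0, 18.0]]
85 49 [[499.0, -1.0], [514.0, 14.0], [541.0, 20.0]]
90 155 [[501.0, -13.0], [516.0, 5.0], [537.0, 18.0]]
95 19 [[508.0, -9.0], [516.0, 2.0], [529.0, 15.0]]
100 14 [[513.0, 1.0], [517.0, 4.0], [523.0, 6.0]]
105 10 [[514.0, 2.0], [517.0, 3.0], [523.0, 6.0]]
110 3 [[518.0, 4.0], [520.0, 6.0], [523.0, 7.0]]
```

View pics/crop5.png

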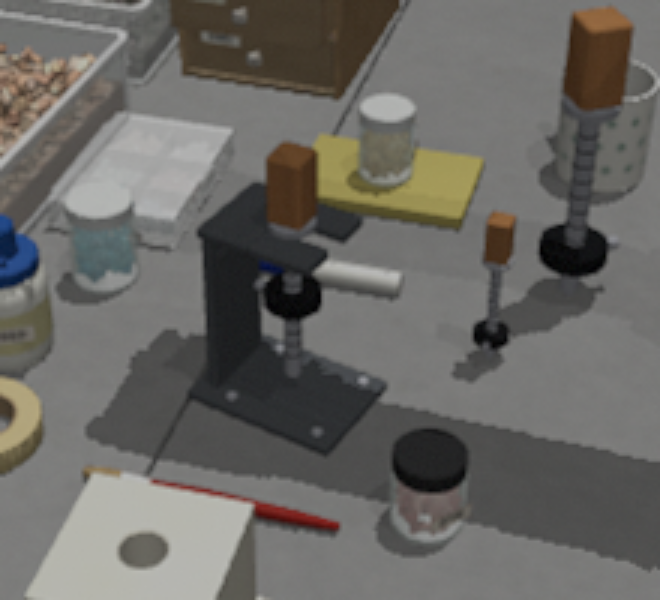

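The final crop shows the gauge hanging upright in the slot with its collar raised at (292,296). The jar stands upright on the board at (386,140), and the bystanders are where they were.

```bash
python3 -c "
from rig import finish_job
print(finish_job())"
```

```text
the job is handed in; nothing more can be done
None
```

The job is handed in at about 21 s: the jar stands on the board, the rod bottomed out about 62 mm down the socket, and the gauge hangs upright in the rack with its collar still at that mark and the bystanders apparently unmoved.

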